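Seat the tray on the parts carousel

ROBOT

A 6-joint arm with a two-finger parallel gripper is mounted at the origin on the work surface. World frame = base frame: x ahead of the robot, y to its left, z up, the work surface at z = 0. Lengths are in mm, angles in degrees, forces in N, time in s.
With the tool pointing down it reaches from about 350 to 850 mm from the base axis. Payload 8.1 kg.
Tool frame: the origin (TCP) lies midway between the tips of the shut fingers; the grasp point (between the pads) lies 19 mm behind it; z points along the fingers, y is the line along which they close (so a half turn about z gives the same grasp; the last joint's range is limited). The gripper opens to 85 mm and grips with 20 to 120 N. Pads are 22 mm wide; open, the fingers measure 114 mm over their backs; the gripper's body (76 mm by 85 mm) begins 54 mm behind the grasp point. The pads swing forward as they close: fully open they stand 13 mm farther back than shut.
Start: joints at [67.815, 7.471, 85.268, -0, 87.261, -4.893], TCP at [178.322, 572.893, 231.292] pointing down, gripper open.
Joint ranges: [-169.43, 169.43], [-51.17, 129.36], [1.28, 143.12], [-76.62, 256.62], [0, 156.53], [-152.29, 152.29]. Speed limits (degrees/s): [136.94, 136.94, 159.86, 180, 180, 180].

INTERFACE

Orientations are given as [roll, pitch, yaw] about the fixed x, y, z axes, in that order (R = Rz(yaw) Ry(pitch) Rx(roll)).
In Python, from bench import sense, snapshot, camera_params, hand_in, masks_of, pinpoint gives the robot as it stands.
- The arm moves only by the tool step_arm, never from a script. Its argument "targets" is a list of rows, each an object with "angular": the turn, a rotation vector about the tool's x, y, z scaled (see below), a list of three; "dp": the shift along the tool's x, y, z scaled (see below), a list of three; "fingers": the closure, from 0 (fully open) to 1 (shut). A call has exactly 8 rows; each row is the pose to reach, as a shift and turn from the pose commanded when the call began, along the tool's axes at that moment, turning the shorter way round; what a row does not reach only later rows make up. The controller multiplies each number of a shift by 0.2 m and each number of a turn by 180 degrees. A row lasts 1/8 s, in which the tool goes at most 62.5 mm and 10.7 degrees, less where a joint would pass 70% of its speed; a pose out of reach is approached as far as the arm can. A call with a number of a shift or a turn outside -1 to 1 is refused whole. A call with a gripper value outside its range is refused whole. The fingers move at their own pace and stop on an object; "newtons" is the grip in N (left out, the last holds). Time passes only in rows, so rows that repeat a pose let the fingers close, or fill a call up. It gives the time, the measured TCP pose, the force, the opening and the grip force at its end, in the units of the state.
- sense(): the state, without advancing time (a new reading comes with each control period).
- snapshot(name): name is "side" or "top" or "wrist"; returns the picture (480x640x3 uint8, blue, green, red); there is no depth.
- camera_params(name): a dict with "vfov" (degrees; the focal length in pixels is half the picture's height over the tangent of half this angle, whatever the lens; pixels are square), "cx", "cy" (the principal point, pixels), "R" (3x3) and "t" (3): a world point X has camera coordinates R X + t. Camera axes: x right, y down, z forward; pixel columns grow to the right and rows downward; lengths in mm; the calibration is good to about 2 mm. A picture is of the moment at which its call begins: read the wrist's pose just before it. camera_params takes no time and is no camera call; for the wrist camera it gives the pose at the moment of the call.
- hand_in(): hands the job in; it is judged then, once.
Trained networks look in the newest picture that a camera, given by its name, has taken for a name from the list of things; names that differ only in an ending like _2 or _b are one class to them, and where a whole thing is asked for, a point or a joint stands for the part that bears it (a point fixed in the world has none). Each returns a list of dicts, best first, with "conf" (0 to 1); they miss things now and then, are a little off and sometimes report something else, mostly with a low value. They report only what shows in the picture. A call takes as long as a camera call.
- masks_of(camera, label): "pixels" (480x640 bool, what is visible of it) and "at" ([column, row] in pixels, amid what is visible of it).
- pinpoint(camera, label): "at" ([column, row] in pixels: a listed point, or the origin of a listed thing).
The state is a dict: "time": time; "joint_pos": joint angles; "qd": joint speeds; "joint_efforts": joint torques, N m; "tool_pos": TCP position; "tcp_rot": TCP orientation; "ft_force": force on the tool from outside, world axes, zero at the start; "wrist_torque": the same for the moment, N m; "finger_gap": finger opening in mm; "grip_force": force on a finger pad.
Only numpy, scipy, OpenCV 4.12 (cv2) and the standard library are available. Lean on these libraries where they do the work, as an engineer would, in place of code of your own. Each camera call takes 0.05 s, during which the arm holds its last target. There are 200 camera calls.

TASK

The round tray of the parts carousel has been put on out of register: it sits too high, up on the platter's drive pin. With a fingertip turn the tray until the notch in its rim stands over the pin, then press down on its hub until it is fully home on the platter. Do not lift the tray or force the platter round, and leave the carton, jar and bin beside the carousel where they are.

Things in the scene. Friction and masses are not known exactly. Their poses are not given: they have to be found in the camera images.
- carousel: motor-driven parts carousel, fixed to the bench: white steel case 280 x 300 mm, top 78 mm above the bench, with a control console 62 mm tall that reaches 210 mm out at -x; origin on the bench under its centre, z up the axis that platter and tray share. On it an aluminium platter, 252 mm across, top 96 mm above the bench, held by its motor gear, and on that the black plastic tray
- pin (a point): middle of the tip of the steel drive pin, round-nosed, 14 mm across, which stands 14 mm up from the platter 117 mm from the axis, on a round dark ear that juts out of the platter's edge and shows beyond the tray
- notch (a point): middle of the mouth of the one notch in the rim flange of the tray, 117 mm from the axis, at the flange's top. The notch is 22 mm wide at the mouth, 19 mm at its root, 16 mm deep, open outward and right through the 4 mm flange. When seated the pin stands in it
- hub_top (a point): middle of the flat top of the tray's hub, on the axis: a round boss 48 mm across with a white cap, the place to press. The tray weighs 0.3 kg; its flange is 236 mm across, underside 36 mm below this point; the floor's top is 32 mm below; the wall is 202 mm across outside, 196 inside, its top 6 mm below; the dividers' tops are 10 mm below
- tray (a joint): turn of the tray about the vertical axis, rad, counter-clockwise from above, no end stops; 0 = notch along the carousel's x; stays where left (friction about 0.12 N m). Six white radial dividers, 3 mm thick, hub to wall, make six equal empty compartments of 60 degrees, one centred on the notch's bearing: a finger let down into a compartment can push a divider round
- platter (a joint): turn of the platter with its pin, same sense and zero as the tray's: the notch stands over the pin when both are equal (or differ by a full turn). Geared motor: it stays put and must not be forced
- tray_seat (a joint): how far the tray is pressed down its spindle, m: 0 = up on the pin, as at the start; 0.014 = home, flange on the platter; negative = lifted. A rubber ring on the spindle holds it level at any height: about 4 N moves it down once the notch is over the pin (4 mm off is free, the round nose then guides a little); elsewhere the pin stops it
- carton: small closed cardboard carton 85 x 60 x 50 mm, loose beside the carousel, origin under its centre
- jar: white plastic screw-top jar, 58 mm across, 85 mm tall, loose beside the carousel, origin under its centre
- bin: small open black bin 100 x 70 x 45 mm, loose beside the carousel, origin under its centre

How it is judged (in metres and radians):
At the end, for the whole second after the job is handed in: The tray is home on the platter (pressed down to within 1.5 mm of the full 14 mm), its notch over the pin (mouth within 6 mm of the pin's centre, seen from above), at rest (value of joint tray_seat above 0.0125 m and horizontal distance between notch and pin below 0.006 m and velocity of joint tray between -0.05 and 0.05 rad/s); the robot touches nothing.
It fails at once if the tray was lifted more than 3 mm (value of joint tray_seat below -0.003 m).
It fails at once if the platter was forced round (pin moved more than 8 mm) (distance of pin from where it was at the start of the episode above 0.008 m).
It fails at once if the carton, jar or bin was moved more than 20 mm (distance of any of carton, jar, bin from where it was at the start of the episode above 0.02 m).
It also fails if it takes over 48 s, if anything falls off the work surface, if the arm or the gripper's body presses on something with over 40 N, if the wrist force passes 120 N, or if a joint passes its speed limit or range.

## Working session

There is one attempt and no reset: what is moved stays moved. The work goes in short steps, Python scripts to look and compute and a tool call to move; the robot and the scene stay as the last step left them, time stands still between calls to the robot, and variables do not carry over. Pictures are saved under pics/ and viewed, at most 10 in all, crops included, and the job is handed in when it is done.

Besides the shell and the picture viewer there is one more tool, called after ">>>" as name([rows], argument=value, ...), one row to a line, values as JSON. step_arm: Moves the arm, as the interface text tells. Its arguments: {"type":"object","properties":{"targets":{"type":"array","items":{"type":"object","properties":{"angular":{"type":"array","items":{"type":"number","minimum":-1,"maximum":1}},"dp":{"type":"array","items":{"type":"number","minimum":-1,"maximum":1}},"fingers":{"type":"number"}}}},"newtons":{"type":"number"}},"required":["targets"]}

```bash
mkdir -p pics; cat > h.py <<'E'
import numpy as np, cv2
from bench import *
def ray(c,uv):
    p=camera_params(c); f=240/np.tan(np.radians(p["vfov"]/2)); R=np.array(p["R"]);t=np.array(p["t"])
    return -R.T@t, R.T@np.array([(uv[0]-p["cx"])/f,(uv[1]-p["cy"])/f,1])
def atz(c,uv,z):
    o,d=ray(c,uv); return o+d*(z-o[2])/d[2]
def proj(c,X):
    p=camera_params(c); f=240/np.tan(np.radians(p["vfov"]/2)); q=np.array(p["R"])@X+p["t"]
    return np.array([p["cx"]+f*q[0]/q[2],p["cy"]+f*q[1]/q[2]])
E
python3 - <<'E'
from h import *
np.set_printoptions(precision=1,suppress=True)
print(sense())
Z=dict(pin=110,notch=114,hub_top=146,carton=0,jar=0,bin=0,carousel=0)
for c in ["top","side"]:
    cv2.imwrite(f"pics/{c}.png",snapshot(c)); p=camera_params(c); print(c,p)
    for l,z in Z.items():
        for r in pinpoint(c,l)[:2]: print(c,l,r["conf"],np.array(r["at"]),atz(c,r["at"],z))
E
```

```text
{'time': 0.0, 'joint_pos': array([67.8,  7.5, 85.3, -0. , 87.3, -4.9]), 'qd': array([ 0.1,  0.1,  0. , -0.1,  0.1,  0. ]), 'joint_efforts': array([ -0. , -56.9, -50.1,  -0. ,   0. ,  -0. ]), 'tool_pos': array([178.1, 572.4, 230.2]), 'tcp_rot': array([-179.9,   -0. ,  162.7]), 'ft_force': array([ 0.3,  0.1, -0.8]), 'wrist_torque': array([ 0., -0.,  0.]), 'grip_force': 0.0, 'finger_gap': 85.54611628999805}
top {'vfov': 44.28844155077573, 'cx': 324.12320743229117, 'cy': 239.88595199166016, 'R': array([[-0. , -1. , -0. ],
       [-1. ,  0. , -0.1],
       [ 0.1,  0. , -1. ]]), 't': array([  72.4,  649. , 1183.3])}
top pin 0.68 [339.5 242.4] [638.8  23.9 110. ]
top notch 0.56 [379.3 346.3] [442.1 -44.7 114. ]
top notch 0.26 [223.1 334.2] [471.9 247.6 114. ]
top hub_top 0.7 [336.9 304.7] [522.6  32.3 146. ]
top hub_top 0.7 [382.1 347.5] [443.2 -47.4 146. ]
top carton 0.94 [452.4 278.8] [ 564.2 -208.5    0. ]
top jar 0.89 [225.3 331.9] [467.2 264.8   0. ]
top carousel 0.86 [335.6 302.5] [521.8  34.6   0. ]
side {'vfov': 52.901173825961365, 'cx': 320.3529992854502, 'cy': 244.79584841358044, 'R': array([[-0.9, -0.4, -0. ],
       [-0.2,  0.7, -0.7],
       [ 0.3, -0.7, -0.7]]), 't': array([ 628.6,  194.6, 1021.7])}
side pin 0.89 [330.5 235.6] [638.1  17.2 110. ]
side notch 0.68 [424.9 233.1] [437.1 -58.  114. ]
side hub_top 0.69 [377.3 244.7] [521.5  47.4 146. ]
side carton 0.8 [381.2 219.5] [ 570.3 -200.5    0. ]
side jar 0.85 [373.2 379.3] [457. 273.   0.]
side bin 0.57 [273.1 288.4] [744.2 122.7   0. ]
side carousel 0.81 [371.5 284.8] [529.6  34.2   0. ]
```

View pics/top.png

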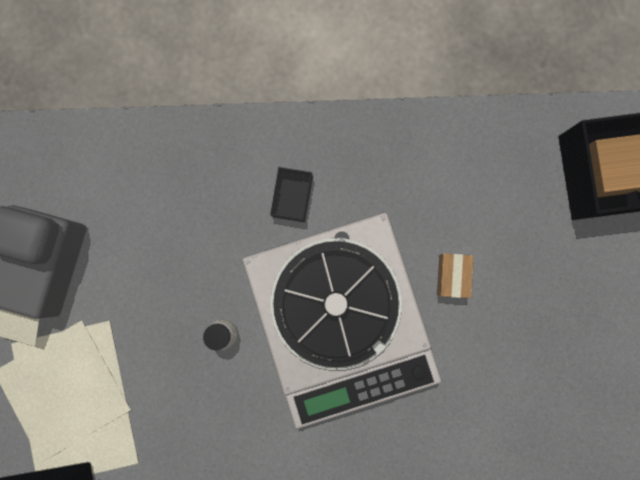

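View pics/side.png

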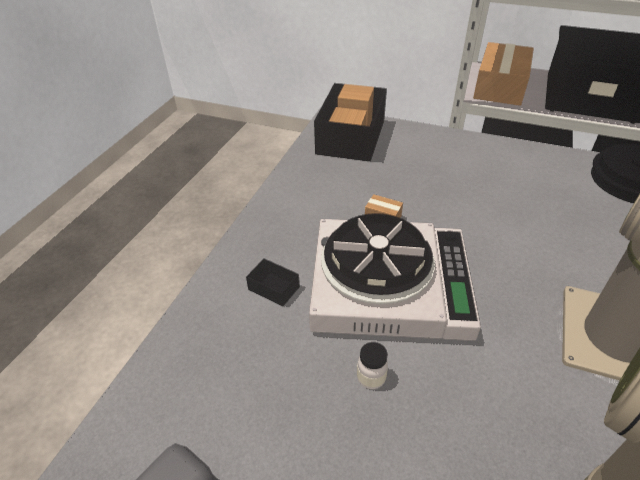

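The top view agrees with the networks: hub at (336,304), ear and pin at (342,236), notch at (379,347). From the axis at about (522,33), the pin bears about -4° and the notch about -136°. Next I move over the tray for a closer look.

>>> step_arm([
  {"dp": [-0.1, -0.095, -0.03], "angular": [0, 0, -0.012], "fingers": 1},
  {"dp": [-0.2, -0.19, -0.06], "angular": [0, 0, -0.024], "fingers": 1},
  {"dp": [-0.3, -0.285, -0.1], "angular": [0, 0, -0.036], "fingers": 1},
  {"dp": [-0.4, -0.38, -0.14], "angular": [0, 0, -0.048], "fingers": 1},
  {"dp": [-0.5, -0.475, -0.18], "angular": [0, 0, -0.06], "fingers": 1},
  {"dp": [-0.6, -0.57, -0.22], "angular": [0, 0, -0.072], "fingers": 1},
  {"dp": [-0.7, -0.665, -0.26], "angular": [0, 0, -0.084], "fingers": 1},
  {"dp": [-0.8, -0.76, -0.3], "angular": [0, 0, -0.096], "fingers": 1},
])

```text
time: 1.8
tool_pos: [286.3, 379.4, 291.7]
tcp_rot: [180.0, 0.0, -179.9]
ft_force: [0.2, -0.4, 0.0]
finger_gap: 0.0
grip_force: 0.0
```

>>> step_arm([
  {"dp": [-0.055, -0.115, 0], "fingers": 1},
  {"dp": [-0.11, -0.23, 0], "fingers": 1},
  {"dp": [-0.165, -0.345, 0], "fingers": 1},
  {"dp": [-0.22, -0.46, 0], "fingers": 1},
  {"dp": [-0.275, -0.575, 0], "fingers": 1},
  {"dp": [-0.33, -0.69, 0], "fingers": 1},
  {"dp": [-0.385, -0.805, 0], "fingers": 1},
  {"dp": [-0.44, -0.92, 0], "fingers": 1},
])

```text
validation failed for argument at $.ta...
```

>>> step_arm([
  {"dp": [-0.055, -0.1, 0], "fingers": 1},
  {"dp": [-0.11, -0.2, 0], "fingers": 1},
  {"dp": [-0.165, -0.3, 0], "fingers": 1},
  {"dp": [-0.22, -0.4, 0], "fingers": 1},
  {"dp": [-0.275, -0.5, 0], "fingers": 1},
  {"dp": [-0.33, -0.6, 0], "fingers": 1},
  {"dp": [-0.385, -0.7, 0], "fingers": 1},
  {"dp": [-0.44, -0.8, 0], "fingers": 1},
])

```text
validation failed for argument at $.ta...
```

```bash
python3 - <<'E'
from h import *
np.set_printoptions(precision=1,suppress=True)
s=sense();print(s["tool_pos"],s["tcp_rot"],s["joint_pos"])
Z=dict(pin=110,notch=114,hub_top=146)
for c in ["wrist"]:
    cv2.imwrite(f"pics/{c}.png",snapshot(c)); p=camera_params(c); print(p)
    for l,z in Z.items():
        for r in pinpoint(c,l)[:2]: print(c,l,r["conf"],np.array(r["at"]),atz(c,r["at"],z))
E
```

```text
[286.3 379.4 291.7] [ 180.     0.  -179.9] [ 46.8 -13.2  99.    0.   94.2 -43.3]
{'vfov': 58.50957118852956, 'cx': 320.5268084622739, 'cy': 235.80788756237175, 'R': array([[-0. ,  1. ,  0. ],
       [ 0.9,  0. ,  0.3],
       [ 0.3,  0. , -0.9]]), 't': array([-375.4, -335. ,  345.5])}
```

View pics/wrist.png

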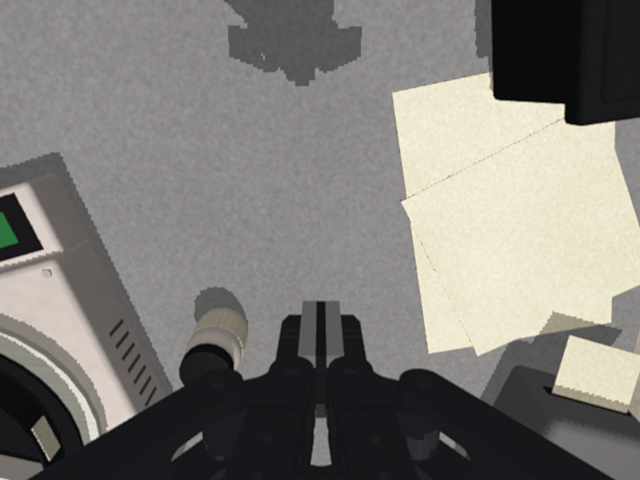

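>>> step_arm([
  {"dp": [-0.055, -0.115, 0], "angular": [0, 0, 0.056], "fingers": 1},
  {"dp": [-0.11, -0.23, 0], "angular": [0, 0, 0.112], "fingers": 1},
  {"dp": [-0.165, -0.345, 0], "angular": [0, 0, 0.168], "fingers": 1},
  {"dp": [-0.22, -0.46, 0], "angular": [0, 0, 0.224], "fingers": 1},
  {"dp": [-0.275, -0.575, 0], "angular": [0, 0, 0.28], "fingers": 1},
  {"dp": [-0.33, -0.69, 0], "angular": [0, 0, 0.336], "fingers": 1},
  {"dp": [-0.385, -0.805, 0], "angular": [0, 0, 0.392], "fingers": 1},
  {"dp": [-0.44, -0.92, 0], "angular": [0, 0, 0.45], "fingers": 1},
])

```text
time: 3.0
tool_pos: [373.9, 196.3, 290.9]
tcp_rot: [-180.0, -0.0, 98.7]
ft_force: [0.1, 0.4, 0.0]
finger_gap: -0.1
grip_force: 0.0
```

>>> step_arm([
  {"dp": [-0.11, 0.05, 0], "angular": [0, 0, 0.056], "fingers": 1},
  {"dp": [-0.22, 0.1, 0], "angular": [0, 0, 0.112], "fingers": 1},
  {"dp": [-0.33, 0.15, 0], "angular": [0, 0, 0.168], "fingers": 1},
  {"dp": [-0.44, 0.2, 0], "angular": [0, 0, 0.224], "fingers": 1},
  {"dp": [-0.55, 0.25, 0], "angular": [0, 0, 0.28], "fingers": 1},
  {"dp": [-0.66, 0.3, 0], "angular": [0, 0, 0.336], "fingers": 1},
  {"dp": [-0.77, 0.35, 0], "angular": [0, 0, 0.392], "fingers": 1},
  {"dp": [-0.88, 0.4, 0], "angular": [0, 0, 0.45], "fingers": 1},
])

```text
time: 4.0
tool_pos: [480.8, 35.2, 290.7]
tcp_rot: [-180.0, 0.0, 17.7]
ft_force: [-0.1, 0.5, 0.2]
finger_gap: 0.2
grip_force: 0.0
```

```bash
python3 - <<'E'
from h import *
np.set_printoptions(precision=1,suppress=True)
s=sense();print(s["time"],s["tool_pos"],s["tcp_rot"],s["joint_pos"])
Z=dict(pin=110,notch=114,hub_top=146)
for c in ["wrist"]:
    cv2.imwrite(f"pics/{c}2.png",snapshot(c))
    for l,z in Z.items():
        for r in pinpoint(c,l)[:2]: print(c,l,r["conf"],np.array(r["at"]),atz(c,r["at"],z))
E
```

```text
4.0 [480.8  35.2 290.7] [-180.     0.    17.7] [ -1.9 -12.   98.1   0.   94.   70.4]
wrist notch 0.71 [399.5 283.1] [436.5 -48.3 114. ]
```

View pics/wrist2.png

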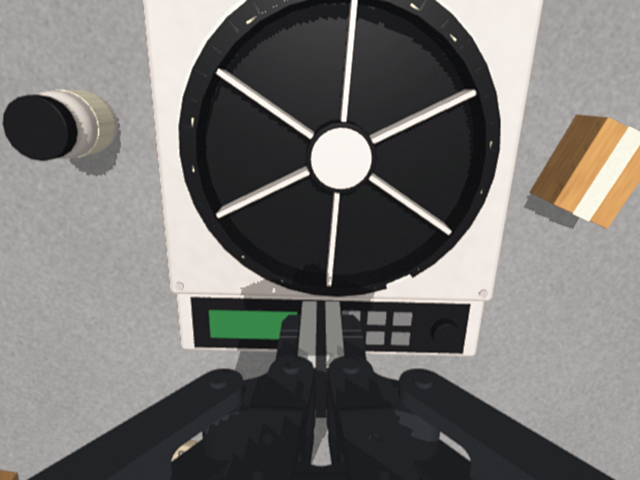

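The wrist view shows the cap at (341,158) and the notch at (399,283), between the dividers ending at (450,233) and (331,285).

```bash
python3 - <<'E'
from h import *
np.set_printoptions(precision=1,suppress=True)
h=atz("wrist",(341,158),146);print("hub",h)
for e in [(450,233),(331,285),(218,215),(218,71),(353,0),(475,93)]:
    q=atz("wrist",e,136)-h; print(np.hypot(*q[:2]),np.degrees(np.arctan2(q[1],q[0])))
q=atz("wrist",(399,283),114)-h; print("notch",np.hypot(*q[:2]),np.degrees(np.arctan2(q[1],q[0])))
for c,p,z in [("top",(336.5,304.5),146),("top",(342,236),96),("top",(379,347),114),("side",(379,243),146),("top",(339.5,242.4),110)]:
    q=atz(c,p,z);d=q-h; print(c,q,np.hypot(*d[:2]),np.degrees(np.arctan2(d[1],d[0])))
E
```

```text
hub [521.7  33.6 146. ]
98.4485164650314 -106.49533132620427
97.98404907598035 -165.14461727955384
97.30833354033645 134.0019509950987
96.95527999703428 73.90703330558182
95.74164941479341 14.356852395691703
97.0880921032323 -46.79809716607362
notch 117.7598508006973 -136.45124269830973
top [522.9  33.  146. ] 1.3672166769328844 -26.478097514998368
top [652.   18.6  96. ] 131.13585904905653 -6.556644432724593
top [440.8 -44.1 114. ] 112.1922997937255 -136.16500503888005
side [519.5  41.2 146. ] 7.8786324076826 106.05233335817087
top [638.8  23.9 110. ] 117.50921199739241 -4.725833705918555
```

>>> step_arm([
  {"dp": [-0.03, -0.05, 0.1], "angular": [0, 0, 0.03], "fingers": 1},
  {"dp": [-0.06, -0.1, 0.2], "angular": [0, 0, 0.06], "fingers": 1},
  {"dp": [-0.077, -0.109, 0.32], "angular": [0, 0, 0.098], "fingers": 1},
  {"dp": [-0.077, -0.109, 0.44], "angular": [0, 0, 0.098], "fingers": 1},
  {"dp": [-0.077, -0.109, 0.56], "angular": [0, 0, 0.098], "fingers": 1},
  {"dp": [-0.077, -0.109, 0.68], "angular": [0, 0, 0.098], "fingers": 1},
  {"dp": [-0.077, -0.109, 0.78], "angular": [0, 0, 0.098], "fingers": 1},
  {"dp": [-0.077, -0.109, 0.835], "angular": [0, 0, 0.098], "fingers": 1},
])

```text
time: 5.2
tool_pos: [458.0, 51.9, 123.1]
tcp_rot: [-180.0, 0.1, 0.5]
ft_force: [-0.0, -0.6, 0.7]
finger_gap: -0.4
grip_force: 0.0
```

```bash
python3 - <<'E'
from h import *
np.set_printoptions(precision=3,suppress=True)
s=sense();p=s["tool_pos"];print(s["time"],p,s["tcp_rot"],s["ft_force"])
def arc(p,a0,a1,n=8):
    for k in range(1,n+1):
        a=np.radians(a0+(a1-a0)*k/n); X=np.array([522+65*np.cos(a),33.3+65*np.sin(a)]); print([round((X[0]-p[0])/200,3),round(-(X[1]-p[1])/200,3)])
    print(); return X
for a,b in [(164,212),(212,260),(260,302)]: p=arc(p,a,b)
E
```

```text
5.2 [458.031  51.91  123.104] [-179.98     0.09     0.535] [-0.045 -0.601  0.68 ]
[np.float64(-0.0), np.float64(0.037)]
[np.float64(-0.004), np.float64(0.07)]
[np.float64(-0.005), np.float64(0.104)]
[np.float64(-0.002), np.float64(0.138)]
[np.float64(0.004), np.float64(0.172)]
[np.float64(0.014), np.float64(0.204)]
[np.float64(0.028), np.float64(0.236)]
[np.float64(0.044), np.float64(0.265)]

[np.float64(0.02), np.float64(0.028)]
[np.float64(0.042), np.float64(0.054)]
[np.float64(0.067), np.float64(0.077)]
[np.float64(0.094), np.float64(0.097)]
[np.float64(0.123), np.float64(0.115)]
[np.float64(0.154), np.float64(0.129)]
[np.float64(0.186), np.float64(0.14)]
[np.float64(0.219), np.float64(0.148)]

[np.float64(0.03), np.float64(0.004)]
[np.float64(0.059), np.float64(0.005)]
[np.float64(0.089), np.float64(0.003)]
[np.float64(0.118), np.float64(-0.001)]
[np.float64(0.147), np.float64(-0.008)]
[np.float64(0.176), np.float64(-0.018)]
[np.float64(0.203), np.float64(-0.03)]
[np.float64(0.229), np.float64(-0.044)]
```

>>> step_arm([
  {"dp": [0, 0.037, 0], "angular": [0, 0, 0], "fingers": 1},
  {"dp": [-0.004, 0.07, 0], "angular": [0, 0, 0], "fingers": 1},
  {"dp": [-0.005, 0.104, 0], "angular": [0, 0, 0], "fingers": 1},
  {"dp": [-0.002, 0.138, 0], "angular": [0, 0, 0], "fingers": 1},
  {"dp": [0.004, 0.172, 0], "angular": [0, 0, 0], "fingers": 1},
  {"dp": [0.014, 0.204, 0], "angular": [0, 0, 0], "fingers": 1},
  {"dp": [0.028, 0.236, 0], "angular": [0, 0, 0], "fingers": 1},
  {"dp": [0.044, 0.265, 0], "angular": [0, 0, 0], "fingers": 1},
])

```text
time: 6.2
tool_pos: [468.1, -2.6, 124.1]
tcp_rot: [-180.0, 0.0, 0.3]
ft_force: [-0.4, 2.1, -0.7]
finger_gap: 0.1
grip_force: 1.0
```

>>> step_arm([
  {"dp": [0.02, 0.028, 0], "angular": [0, 0, 0], "fingers": 1},
  {"dp": [0.042, 0.054, 0], "angular": [0, 0, 0], "fingers": 1},
  {"dp": [0.067, 0.077, 0], "angular": [0, 0, 0], "fingers": 1},
  {"dp": [0.094, 0.097, 0], "angular": [0, 0, 0], "fingers": 1},
  {"dp": [0.123, 0.115, 0], "angular": [0, 0, 0], "fingers": 1},
  {"dp": [0.154, 0.129, 0], "angular": [0, 0, 0], "fingers": 1},
  {"dp": [0.186, 0.14, 0], "angular": [0, 0, 0], "fingers": 1},
  {"dp": [0.219, 0.148, 0], "angular": [0, 0, 0], "fingers": 1},
])

```text
time: 7.2
tool_pos: [512.4, -31.6, 124.2]
tcp_rot: [180.0, 0.0, 0.3]
ft_force: [-2.0, 1.6, -0.3]
finger_gap: -0.1
grip_force: 1.1
```

```bash
python3 - <<'E'
from h import *
np.set_printoptions(precision=1,suppress=True)
s=sense();p=s["tool_pos"];print(s["time"],p,s["tcp_rot"],s["ft_force"])
cv2.imwrite("pics/top2.png",cv2.resize(snapshot("top")[200:400,230:450],None,fx=3,fy=3))
h=np.array([522,33.3,0])
for l,z in dict(notch=114,pin=110).items():
    for r in pinpoint("top",l)[:2]:
        d=atz("top",r["at"],z)-h;print(l,r["conf"],np.array(r["at"]),np.hypot(*d[:2]),np.degrees(np.arctan2(d[1],d[0])))
E
```

```text
7.2 [512.4 -31.6 124.2] [180.    0.    0.3] [-2.   1.6 -0.3]
notch 0.74 [388.5 267.4] 120.44244087532375 -56.35648548911583
notch 0.48 [293.5 196.2] 220.73547210752014 20.082144369660547
pin 0.57 [341.  243.8] 114.72005409580956 -6.076702631576933
```

View pics/top2.png

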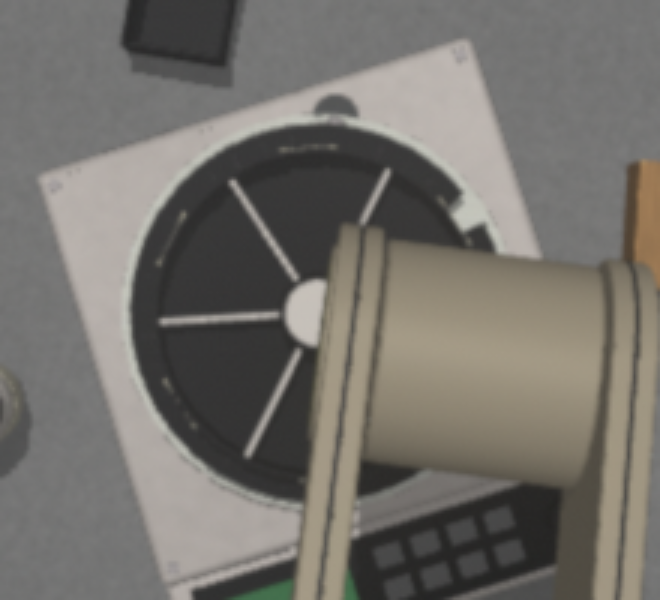

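The notch has come round to crop (470,215), bearing about -58°, with the ear at crop (337,107). Pushing on.

>>> step_arm([
  {"dp": [0.03, 0.004, 0], "angular": [0, 0, 0], "fingers": 1},
  {"dp": [0.059, 0.005, 0], "angular": [0, 0, 0], "fingers": 1},
  {"dp": [0.089, 0.003, 0], "angular": [0, 0, 0], "fingers": 1},
  {"dp": [0.118, -0.001, 0], "angular": [0, 0, 0], "fingers": 1},
  {"dp": [0.147, -0.008, 0], "angular": [0, 0, 0], "fingers": 1},
  {"dp": [0.176, -0.018, 0], "angular": [0, 0, 0], "fingers": 1},
  {"dp": [0.203, -0.03, 0], "angular": [0, 0, 0], "fingers": 1},
  {"dp": [0.229, -0.044, 0], "angular": [0, 0, 0], "fingers": 1},
])

```text
time: 8.35
tool_pos: [558.1, -22.3, 124.2]
tcp_rot: [180.0, 0.0, 0.3]
ft_force: [-2.6, 0.1, 0.5]
finger_gap: -0.1
grip_force: 1.2
```

```bash
python3 - <<'E'
from h import *
np.set_printoptions(precision=1,suppress=True)
s=sense();p=s["tool_pos"];print(s["time"],p,s["tcp_rot"],s["ft_force"])
a=snapshot("top");b=snapshot("wrist")
h=np.array([522,33.3,0])
for c in ["top","wrist"]:
  for l,z in dict(notch=114,pin=110).items():
    for r in pinpoint(c,l)[:2]:
        d=atz(c,r["at"],z)-h;print(c,l,r["conf"],np.array(r["at"]),np.hypot(*d[:2]),np.degrees(np.arctan2(d[1],d[0])))
a=cv2.resize(a[210:360,250:420],None,fx=3,fy=3)
cv2.imwrite("pics/top3.png",a);cv2.imwrite("pics/w3.png",b)
E
```

```text
8.35 [558.1 -22.3 124.2] [180.    0.    0.3] [-2.6  0.1  0.5]
top pin 0.59 [341.4 244.4] 113.64327715687335 -6.502882493155479
wrist pin 0.93 [197.6  96.7] 116.63311075022693 -6.799471840482803
```

View pics/top3.png

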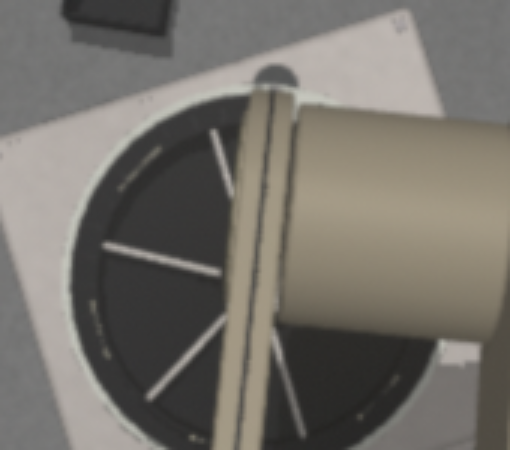

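The top view is mostly hidden by the arm, but the ear at crop (275,75) and the dividers are visible. The wrist picture should be more useful.

View pics/w3.png

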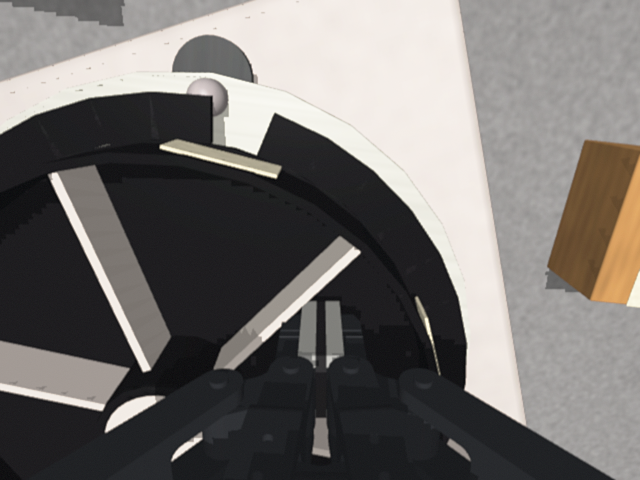

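A clear view: the pin nose is at (208,95), and the notch mouth corners are at (212,96) and (275,115). The tray needs several more degrees counter-clockwise.

```bash
python3 - <<'E'
from h import *
h=np.array([522,33.3,0])
for n,p,z in [("pin",(206.5,95),106),("pinnet",(197.6,96.7),110),("c1",(212,96),114),("c2",(275,115),114),("r2",(259,154),114),("ear",(213,65),96),("d_in",(147,370),136),("d_out",(53,175),136)]:
    d=atz("wrist",p,z)-h;print(n,d[:2].round(1),np.hypot(*d[:2]).round(1),np.degrees(np.arctan2(d[1],d[0])).round(2))
p=sense()["tool_pos"]; d=p-h; print(np.hypot(*d[:2]),np.degrees(np.arctan2(d[1],d[0])))
E
```

```text
pin [116.4 -15.9] 117.4 -7.8
pinnet [115.8 -13.8] 116.6 -6.8
c1 [116.1 -19.8] 117.8 -9.68
c2 [110.  -41.1] 117.5 -20.47
r2 [ 96.7 -35. ] 102.8 -19.92
ear [126.9 -16.7] 128.0 -7.48
d_in [22.   5.4] 22.6 13.76
d_out [92.9 25.7] 96.3 15.46
66.47485165413124 -56.95061672916845
```

>>> step_arm([
  {"dp": [0.007, -0.005, 0], "angular": [0, 0, 0], "fingers": 1},
  {"dp": [0.014, -0.01, 0], "angular": [0, 0, 0], "fingers": 1},
  {"dp": [0.021, -0.015, 0], "angular": [0, 0, 0], "fingers": 1},
  {"dp": [0.027, -0.02, 0], "angular": [0, 0, 0], "fingers": 1},
  {"dp": [0.032, -0.024, 0], "angular": [0, 0, 0], "fingers": 1},
  {"dp": [0.035, -0.026, 0], "angular": [0, 0, 0], "fingers": 1},
  {"dp": [0.035, -0.026, 0], "angular": [0, 0, 0], "fingers": 1},
  {"dp": [0.035, -0.026, 0], "angular": [0, 0, 0], "fingers": 1},
])

```text
time: 9.65
tool_pos: [564.9, -17.1, 124.3]
tcp_rot: [-180.0, -0.0, 0.3]
ft_force: [-2.1, -0.3, 0.9]
finger_gap: -0.1
grip_force: 0.7
```

```bash
python3 - <<'E'
from h import *
s=sense();print(s["time"],s["tool_pos"],s["ft_force"])
b=snapshot("wrist"); h=np.array([522,33.3,0])
for l,z in dict(notch=114,pin=110).items():
    for r in pinpoint("wrist",l)[:2]:
        d=atz("wrist",r["at"],z)-h;print(l,r["conf"],r["at"],np.hypot(*d[:2]),np.degrees(np.arctan2(d[1],d[0])))
cv2.imwrite("pics/w4.png",cv2.resize(b[0:200,50:314],None,fx=3,fy=3))
E
```

```text
9.65 [564.86955436 -17.11849272 124.28900607] [-2.08001828 -0.25541323  0.91589412]
notch 0.32 [245.1, 279.1] 59.310057896512156 -22.286562314123223
pin 0.96 [213.2, 114.0] 117.47135223000167 -6.667178716060931
```

View pics/w4.png

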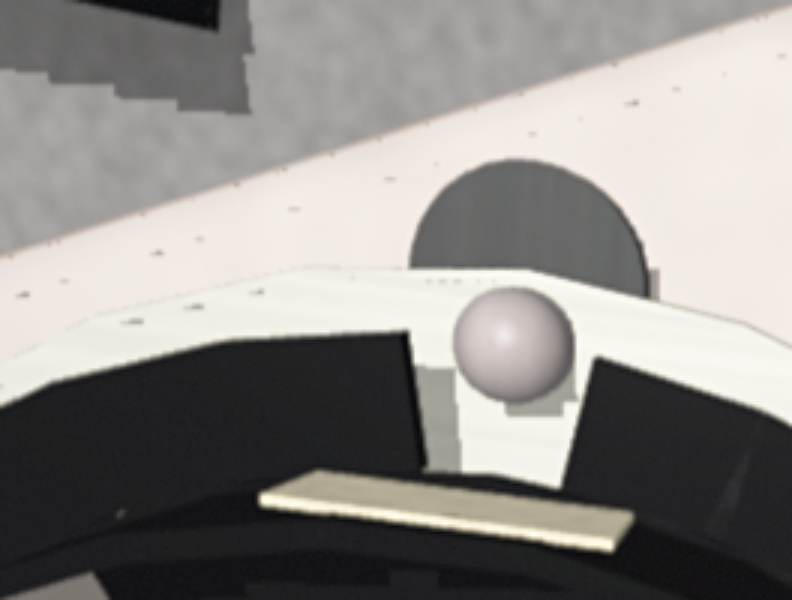

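The pin nose is at crop (514,345), between the notch corners at (410,332) and (598,360). Checking the bearings.

```bash
python3 - <<'E'
from h import *
h=np.array([522,33.3,0])
for n,p,z in [("pin",(514,345),105),("c1",(410,331),114),("c2",(598,358),114),("r1",(425,467),114),("r2",(563,488),114)]:
    d=atz("wrist",(50+p[0]/3,p[1]/3),z)-h;print(n,d[:2].round(1),np.hypot(*d[:2]).round(1),np.degrees(np.arctan2(d[1],d[0])).round(2))
E
```

```text
pin [116.1 -15.4] 117.1 -7.54
c1 [118.   -5.6] 118.2 -2.71
c2 [115.2 -26.9] 118.3 -13.17
r1 [102.6  -5.9] 102.8 -3.3
r2 [100.2 -22.1] 102.6 -12.43
```

Aligned to within 1 mm. Now back off, lift and move over the hub.

>>> step_arm([
  {"dp": [-0.012, 0.009, 0], "angular": [0, 0, 0], "fingers": 1},
  {"dp": [-0.015, 0.011, -0.07], "angular": [0, 0, 0], "fingers": 1},
  {"dp": [-0.015, 0.011, -0.14], "angular": [0, 0, 0], "fingers": 1},
  {"dp": [-0.015, 0.011, -0.2], "angular": [0, 0, 0], "fingers": 1},
  {"dp": [-0.08, -0.09, -0.2], "angular": [0, 0, 0], "fingers": 1},
  {"dp": [-0.15, -0.18, -0.2], "angular": [0, 0, 0], "fingers": 1},
  {"dp": [-0.214, -0.252, -0.2], "angular": [0, 0, 0], "fingers": 1},
  {"dp": [-0.214, -0.252, -0.2], "angular": [0, 0, 0], "fingers": 1},
])

```text
time: 10.8
tool_pos: [520.6, 34.4, 164.2]
tcp_rot: [-180.0, 0.0, 0.5]
ft_force: [0.6, 0.3, 0.5]
finger_gap: -0.1
grip_force: 0.0
```

>>> step_arm([
  {"dp": [0, 0, 0.04], "angular": [0, 0, 0], "fingers": 1},
  {"dp": [0, 0, 0.07], "angular": [0, 0, 0], "fingers": 1},
  {"dp": [0, 0, 0.085], "angular": [0, 0, 0], "fingers": 1},
  {"dp": [0, 0, 0.1], "angular": [0, 0, 0], "fingers": 1},
  {"dp": [0, 0, 0.11], "angular": [0, 0, 0], "fingers": 1},
  {"dp": [0, 0, 0.12], "angular": [0, 0, 0], "fingers": 1},
  {"dp": [0, 0, 0.125], "angular": [0, 0, 0], "fingers": 1},
  {"dp": [0, 0, 0.125], "angular": [0, 0, 0], "fingers": 1},
])

```text
time: 11.8
tool_pos: [521.9, 33.0, 139.3]
tcp_rot: [-180.0, -0.0, 0.3]
ft_force: [0.0, -0.0, 1.3]
finger_gap: -0.2
grip_force: 0.6
```

>>> step_arm([
  {"dp": [0, 0, 0.01], "angular": [0, 0, 0], "fingers": 1},
  {"dp": [0, 0, 0.02], "angular": [0, 0, 0], "fingers": 1},
  {"dp": [0, 0, 0.03], "angular": [0, 0, 0], "fingers": 1},
  {"dp": [0, 0, 0.036], "angular": [0, 0, 0], "fingers": 1},
  {"dp": [0, 0, 0.04], "angular": [0, 0, 0], "fingers": 1},
  {"dp": [0, 0, 0.044], "angular": [0, 0, 0], "fingers": 1},
  {"dp": [0, 0, 0.048], "angular": [0, 0, 0], "fingers": 1},
  {"dp": [0, 0, 0.048], "angular": [0, 0, 0], "fingers": 1},
])

```text
time: 12.8
tool_pos: [522.3, 33.0, 131.8]
tcp_rot: [180.0, -0.1, 0.4]
ft_force: [-7.7, -0.7, 17.4]
finger_gap: -0.0
grip_force: 8.9
```

It stopped at z 131.8 under 17 N, which matches the home height of 132. Lift off and check.

>>> step_arm([
  {"dp": [0, 0, -0.02], "angular": [0, 0, 0], "fingers": 1},
  {"dp": [0, 0, -0.06], "angular": [0, 0, 0], "fingers": 1},
  {"dp": [0, 0, -0.14], "angular": [0, 0, 0], "fingers": 1},
  {"dp": [0.05, 0, -0.24], "angular": [0, 0, 0], "fingers": 1},
  {"dp": [0.1, 0, -0.34], "angular": [0, 0, 0], "fingers": 1},
  {"dp": [0.15, 0, -0.4], "angular": [0, 0, 0], "fingers": 1},
  {"dp": [0.15, 0, -0.4], "angular": [0, 0, 0], "fingers": 1},
  {"dp": [0.15, 0, -0.4], "angular": [0, 0, 0], "fingers": 1},
])

```text
time: 13.8
tool_pos: [551.2, 33.2, 209.3]
tcp_rot: [-180.0, 0.1, 0.4]
ft_force: [-0.4, 0.4, -0.2]
finger_gap: 0.4
grip_force: 0.0
```

```bash
python3 - <<'E'
from h import *
s=sense();print(s["time"],s["tool_pos"],s["ft_force"])
b=snapshot("wrist"); h=np.array([522,33.3,0])
for l,z in dict(notch=100,pin=110).items():
    for r in pinpoint("wrist",l)[:2]:
        d=atz("wrist",r["at"],z)-h;print(l,r["conf"],r["at"],np.hypot(*d[:2]),np.degrees(np.arctan2(d[1],d[0])))
cv2.imwrite("pics/w5.png",b)
E
```

```text
13.8 [551.20432084  33.24716578 209.30018789] [-0.38128282  0.38984497 -0.21282273]
pin 0.78 [346.2, 81.8] 116.1736115096768 -7.236700870905698
```

View pics/w5.png

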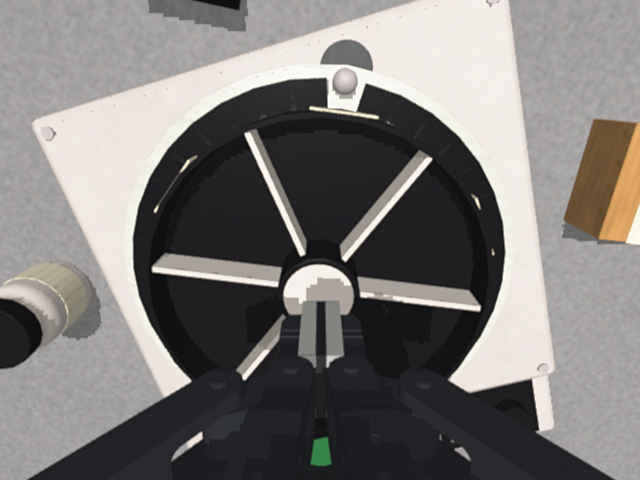

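The pin at (345,81) stands in the notch, and the jar and carton look undisturbed. The hard stop at hub height 131.8 shows the tray is home.

```bash
python3 -c "
from bench import *
print(hand_in())"
```

```text
the job is handed in; nothing more can be done
None
```

The job is handed in, though no verdict came back: I turned the tray until its notch was within about 1 mm of the pin, then pressed the hub to a firm stop at 131.8 mm (home is 132 mm), and the last picture shows the pin in the notch with the arm clear at 13.8 s.

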